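Clamp a lens barrel in the V-block fixture

ROBOT

A 7-joint arm with a two-finger parallel gripper is mounted at the origin on a cart in front of the work surface, level with it; the furniture and walls round the work are solid. World frame = base frame: x ahead of the robot, y to its left, z up, the work surface at z = 0. Lengths are in m, angles in degrees, forces in N, time in s.
With the tool pointing down it reaches from about 0.35 to 0.9 m from the base axis. Payload 7.2 kg.
Tool frame: the origin (TCP) lies on the front face of the gripper's body, between the roots of the fingers; the fingertips stand 80 mm ahead of it and the grasp point (between the pads) lies 61 mm ahead of it; z points along the fingers, y is the line along which they close (so a half turn about z gives the same grasp; the last joint's range is limited). The gripper opens to 88 mm and grips with 3 to 60 N. Pads are 20 mm wide; open, the fingers measure 115 mm over their backs; the gripper's body (75 mm by 178 mm) begins 61 mm behind the grasp point.
Start: joints at [71.952, 23.554, -0.728, 91.456, 0.321, 64.991, -4.71], TCP at [0.153, -0.606, 0.303] pointing down, gripper open.
Joint ranges: [-169.25, 169.25], [-16.82, 113.86], [-84.01, 82.57], [7.8, 145.47], [-59.2, 239.2], [7.22, 106.19], [-163.78, 163.78]. Speed limits (degrees/s): [136.94, 136.94, 172.46, 172.46, 180, 180, 180].

INTERFACE

Orientations are given as [roll, pitch, yaw] about the fixed x, y, z axes, in that order (R = Rz(yaw) Ry(pitch) Rx(roll)).
In Python, from cell import bot gives the robot as it stands. The module is installed in compiled form; this text tells all that it offers.
- The arm moves only by the tool send_rows, never from a script. Its argument "steps" is a list of rows, each a list of 7 numbers: the shift along the tool's x, y, z in units of 25 mm (1.0 is 25 mm), then the turn, a rotation vector about the tool's x, y, z in units of 5 degrees (1.0 is 5 degrees), then the opening, from -1 (shut) to 1 (fully open). A call has 1 to 20 rows; each row shifts and turns the commanded pose from where the row before left it, along the tool's axes as they then stand; what a row does not reach is not made up. A row lasts 1/12 s, in which the tool goes at most 41.7 mm and 7.16 degrees, less where a joint would pass 70% of its speed; a pose out of reach is approached as far as the arm can. A call is refused whole if a number of a shift passes 1 or a number of a turn 1, either way. A call with a gripper value outside its range is refused whole. The fingers move at their own pace and stop on an object; "newtons" is the grip in N (left out, the last holds). Time passes only in rows, so rows that do not move let the fingers close. It gives the time, the measured TCP pose, the force, the opening and the grip force at its end, in the units of the state.
- bot.state(): the state, without advancing time (a new reading comes with each control period).
- bot.get_image(name): name is "scene" or "top" or "wrist"; returns a dict with "pixels" (384x512x3 uint8, red, green, blue), "depth" (384x512 float32, m along the optical axis (not along the pixel's ray), 0 where there is no reading), "fx", "fy", "cx", "cy" (pixels), "R" (3x3) and "t" (3): a world point X has camera coordinates R X + t; the wrist camera has in their place "mount" (4x4, takes a point from camera to tool coordinates, whose origin is the TCP and whose axes are the flange's). Camera axes: x right, y down, z forward; pixel columns grow to the right and rows downward; lengths in m; the calibration is good to about 2 mm. The wrist camera is an equidistant fisheye: a pixel r from the principal point sees the ray r / f radians off the axis. A picture is of the moment at which its call begins: read the wrist's pose just before it.
- bot.job_done(): hands the job in; it is judged then, once.
The state is a dict: "t": time; "joints": joint angles; "joint_vel": joint speeds; "joint_torque": joint torques, N m; "eef_pos": TCP position; "tcp_rot": TCP orientation; "force": force on the tool from outside, world axes, zero at the start; "torque": the same for the moment, N m; "opening": opening from 0.0 (shut) to 1.0 (fully open); "finger_force": force on a finger pad.
Only numpy, scipy, OpenCV 4.12 (cv2) and the standard library are available. Lean on these libraries where they do the work, as an engineer would, in place of code of your own. Each camera call takes 0.05 s, during which the arm holds its last target. There are 200 camera calls.

TASK

Take the lens barrel off its rest and lay it in the two V-blocks of the clamping fixture, then slide it along them toward the end stop until it gently presses the sprung plunger in a little - feel for it, the plunger is delicate and must not be driven hard in. Leave the barrel lying there, then swing the clamp strap fully round over it to its stop, so that the strap's roller rides up and holds the barrel down. Do not disturb the jar, screwdriver and cutters nearby.

Things in the scene. Friction and masses are not known exactly. Their poses are not given: they have to be found in the camera images.
- barrel: the lens barrel: a plain aluminium tube, solid for contact, 30 mm diameter, 160 mm long, with dark rings at both ends, 0.28 to 0.49 kg. Origin on its axis at mid length; its x axis runs along it. Both ends are alike. It may roll about x.
- rest: the low grey plastic rest (110 x 36 x 23 mm) fixed to the desk, on which the barrel lies at the start, within 10 mm of centred, axis along the rest's x, the barrel's axis 35 mm over the desk. Origin: centre of the underside.
- fixture: clamping fixture fixed to the desk, z up; origin on the desk under the seat, x along the seated barrel. Base plate 12 mm thick, x -140 to +75, y -38 to +66 mm. Two dark 90-degree V-blocks 55 mm high, 58 wide in y, 16 long, centred at x = -52 and +52 mm; V mouth 38 mm wide. Between them (x -44 to +44 mm) fingers have room above the plate. End stop at the -x end.
- end_stop: bracket 18 x 40 x 66 mm at fixture x = -124 mm; origin: centre of its underside, 12 mm over the desk. In it at seat height a brass sleeve carries a sprung 10 mm steel pin pointing to fixture +x. The sleeve's setting is not measured: a barrel touching the pin has its centre anywhere from fixture x = -12 to +12 mm. The damped pin gives 6 mm: 1 N at first touch, 1.6 N more per mm; over 7 N harms it.
- strap (a joint): strap angle on its vertical post, rad: at 0 it points to fixture +x, beside the barrel; grows clockwise from above to 1.6 at its stop, across the barrel, pointing to fixture -y. Stays where left. Sprung downward: its white 14 mm roller stands 3 to 4 mm below a seated barrel's top, meets its side at about 0.5 rad and rides up when pushed on (5 to 10 N), then presses with about 7 N.
- strap_knob (a point): top centre of the strap's upright black knob: a pin of 12 mm diameter, its grip 36 mm high (91 to 127 mm over the desk while the strap is down), 62 mm from the pivot axis. The strap's top face is at 87 mm.
- flux_jar: bystander: small jar with amber body and white cap, 43 mm wide, 38 mm high. Origin: centre of the underside.
- driver_red: bystander: red-handled screwdriver lying down, 159 mm long.
- side_cutters: bystander: red-handled side cutters lying down, 112 mm long.
- clamp_head: dark collar 23 mm wide on the strap's vertical pivot post (110 mm high, at fixture x = +52, y = +50 mm); it carries the strap and slides up against the spring. Origin on the post's axis, at desk height while the strap is down; rises 3 to 4 mm when the roller is on the barrel.
- seat (a point): point midway between the V-blocks on the axis of a seated barrel: fixture x = 0, y = 0, 58 mm over the desk (barrel top at 73 mm). A barrel laid with its centre at fixture x = +22 mm lies in both Vs, clear of the plunger.
- solder_station: furniture at the left of the rest, in the way of a low move from the left: black stacked soldering station, about 170 x 150 mm, 200 mm high, with a cable stand in front of it toward the robot. Origin near the centre of its underside. Fixed; pass over it or round it.

How it is judged (in metres and radians):
On the way:
1. the barrel lies centred in both V-blocks, let go, and bears on the sprung plunger, while the strap is still swung clear (y of barrel in the frame of fixture between -0.002 and 0.002 m and z of barrel in the frame of fixture between 0.055 and 0.06 m and angle between the x axis of barrel and the x axis of fixture, either way round below 0.03 rad and contact force between barrel and end_stop above 0.4 N and contact force between the fingers and barrel below 0.1 N and value of joint strap below 0.5 rad), for 0.2 s.
At the end, for the whole second after the job is handed in: Barrel at rest, centred in both V-blocks (axis within 2 mm sideways, 55 to 60 mm over the desk, aligned within 0.03 rad), its end bearing on the plunger with over 0.4 N; strap swung to at least 1.45 rad and holding the barrel down with over 3 N (y of barrel in the frame of fixture between -0.002 and 0.002 m and z of barrel in the frame of fixture between 0.055 and 0.06 m and angle between the x axis of barrel and the x axis of fixture, either way round below 0.03 rad and contact force between barrel and end_stop above 0.4 N and value of joint strap above 1.45 rad and contact force between clamp_head and barrel above 3 N and linear speed of barrel below 0.01 m/s); the robot touches nothing.
It fails at once if the barrel is driven against the end stop with more than 7 N (contact force between barrel and end_stop above 7 N).
It fails at once if the jar is moved by more than 20 mm (distance of flux_jar from where it was at the start of the episode above 0.02 m).
It fails at once if the screwdriver is moved by more than 20 mm (distance of driver_red from where it was at the start of the episode above 0.02 m).
It fails at once if the cutters are moved by more than 20 mm (distance of side_cutters from where it was at the start of the episode above 0.02 m).
It also fails if it takes over 72 s, if anything falls off the work surface, if the arm or the gripper's body presses on something with over 40 N, if the wrist force passes 120 N, or if a joint passes its speed limit or range.

## Working session

There is one attempt and no reset: what is moved stays moved. The work goes in short steps, Python scripts to look and compute and a tool call to move; the robot and the scene stay as the last step left them, time stands still between calls to the robot, and variables do not carry over. Pictures are saved under pics/ and viewed, at most 10 in all, crops included, and the job is handed in when it is done.

Besides the shell and the picture viewer there is one more tool, called after ">>>" as name(argument=value, ...), one argument or row to a line, values as JSON. send_rows: Moves the arm, as the interface text tells. Its arguments: {"type":"object","properties":{"steps":{"type":"array"},"newtons":{"type":"number"}},"required":["steps"]}

```bash
mkdir -p pics; python3 - <<'E'
from cell import bot
import cv2,numpy as np
s=bot.state();print({k:np.round(v,3).tolist() for k,v in s.items()})
ims=[]
for n in("scene","top"):
    i=bot.get_image(n);np.savez(n+"0.npz",**i)
    cv2.imwrite(f"pics/{n}0.png",i["pixels"][...,::-1]);print(n,i["fx"],i["cx"],i["cy"],(-i["R"].T@i["t"]).round(3),i["R"].round(3).tolist())
E
```

```text
{'t': 0.0, 'joints': [71.951, 23.6, -0.728, 91.501, 0.318, 64.991, -4.712], 'joint_vel': [-0.093, 0.04, 0.027, 0.02, -0.0, 0.055, 0.007], 'joint_torque': [0.001, -58.796, 0.642, -29.107, -0.054, 0.018, 0.0], 'eef_pos': [0.153, -0.606, 0.302], 'tcp_rot': [-179.909, 0.004, 14.139], 'force': [0.028, -0.249, 0.226], 'torque': [-0.018, 0.023, -0.03], 'finger_force': 0.0, 'opening': 1.0}
scene 357.52177537278726 258.59225842744144 183.95075700887648 [0.02  0.402 0.622] [[-0.765, -0.644, 0.008], [-0.366, 0.425, -0.828], [0.53, -0.637, -0.56]]
top 415.7509204142094 257.65697006879407 190.05621210072212 [ 0.416 -0.185  1.058] [[-0.002, -1.0, 0.02], [-0.991, -0.001, -0.132], [0.132, -0.02, -0.991]]
```

View pics/scene0.png

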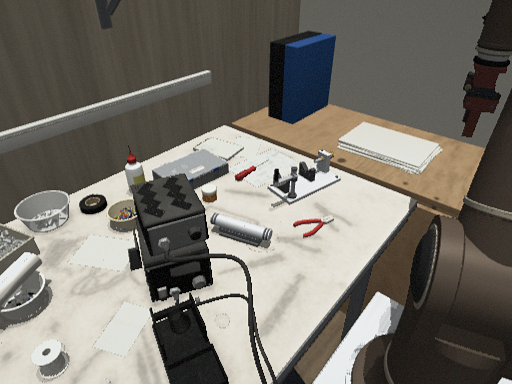

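View pics/top0.png

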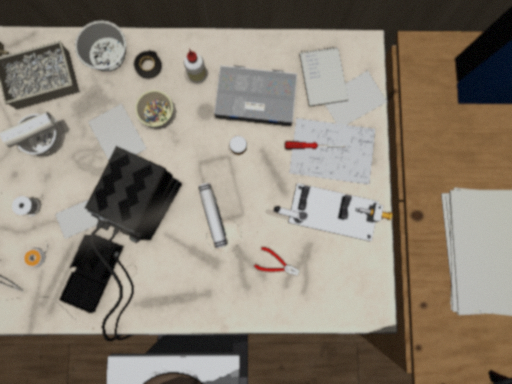

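The scene view shows the barrel at (240,229), beside the soldering station, and the fixture at (305,183). In the top view the barrel is at (212,215), the fixture plate at (335,212) with V-blocks at (303,197) and (344,206), and the end stop at (375,213). The strap knob is at about (290,213), the jar at (238,145), the driver at (300,145) and the cutters at (275,262). So fixture +x points roughly to world +y.

```bash
cat > h.py <<'E'
import numpy as np,cv2
def cloud(i):
    d=i["depth"];v,u=np.mgrid[:384,:512]
    P=np.stack([(u-i["cx"])/i["fx"]*d,(v-i["cy"])/i["fy"]*d,d],-1)
    return (P-i["t"])@i["R"]
def rect(p):
    c,wh,a=cv2.minAreaRect((p[:,:2]*1000).astype(np.float32)); return np.round(c,1),np.round(wh,1),round(a,2)
E
python3 - <<'E'
from h import *
for n in("top","scene"):
    i=dict(np.load(n+"0.npz"));P=cloud(i);x,y,z=P[...,0],P[...,1],P[...,2]
    ok=i["depth"]>0
    if n=="top":
        for nm,(u0,u1,v0,v1),z0,z1 in(("plate",(270,395,175,250),.007,.018),("vb",(290,360,180,225),.045,.062),("all",(270,395,175,250),.063,.2),("barrel",(190,235,175,255),.028,.06),("jar",(225,250,130,160),.02,.06)):
            m=np.zeros_like(ok);m[v0:v1,u0:u1]=1;m&=ok&(z>z0)&(z<z1)
            print(nm,m.sum(),*rect(P[m]),np.median(P[m],0).round(3), P[m].max(0).round(3),P[m].min(0).round(3))
    B=(x>.15)&(x<.55)&(y>-.6)&(y<0)&ok
    print(n,"desk z",np.median(z[B&(z<.006)&(z>-.01)]))
i=dict(np.load("top0.npz"));im=i["pixels"][160:260,180:400]
cv2.imwrite("pics/c.png",cv2.resize(im,None,fx=3.6,fy=3.6,interpolation=2)[...,::-1])
E
```

```text
plate 2664 [ 467.4 -374.8] [245.  177.3] 77.6 [ 0.495 -0.395  0.012] [ 0.572 -0.236  0.018] [ 0.407 -0.512  0.007]
vb 236 [ 517.9 -380.1] [143.4  57.8] 77.29 [ 0.521 -0.407  0.053] [ 0.56  -0.305  0.061] [ 0.48  -0.45   0.045]
all 459 [ 493.  -382.3] [ 40.9 285. ] 0.14 [ 0.49  -0.31   0.084] [ 0.514 -0.24   0.13 ] [ 0.472 -0.525  0.063]
barrel 797 [488.8 -92.3] [159.8  29.4] 16.59 [ 0.487 -0.094  0.047] [ 0.569 -0.058  0.054] [ 0.41  -0.128  0.03 ]
jar 243 [ 668.1 -154.7] [42.1 42.2] 75.36 [ 0.667 -0.156  0.038] [ 0.689 -0.133  0.043] [ 0.647 -0.176  0.023]
top desk z -0.00036954624043237627
scene desk z 0.0005297831129925843
```

View pics/c.png

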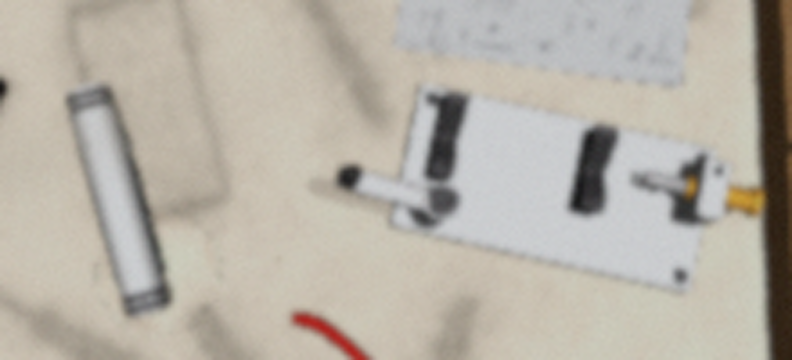

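The crop shows the strap pointing left, with its knob at (348,178) and pivot at (437,200). The pin tip is at (635,180), and the barrel runs from (90,97) to (148,300). The barrel rectangle of 160 x 29 mm matches the given size. Next I'll refine the fixture pose.

```bash
python3 - <<'E'
from h import *
i=dict(np.load("top0.npz"));P=cloud(i);z=P[...,2];px=i["pixels"].astype(int)
R=np.zeros(z.shape,bool);R[180:245,268:395]=1
# plate outline: points above desk, below strap; keep blob
m=(R&(z>.006)&(z<.020)&(px.min(-1)>185)).astype(np.uint8)
n,l,st,_=cv2.connectedComponentsWithStats(m);k=1+st[1:,4].argmax();print("plate",st[k],*rect(P[l==k]))
m=(R&(z>.035)&(z<.062)&(px.max(-1)<110)).astype(np.uint8)
n,l,st,c=cv2.connectedComponentsWithStats(m)
for k in range(1,n):
    if st[k,4]>15: print("dark",st[k],*rect(P[l==k]),np.median(P[l==k],0).round(3))
m=R&(z>.095)&(z<.135);print("knob/post",rect(P[m]));
n,l,st,c=cv2.connectedComponentsWithStats(m.astype(np.uint8))
for k in range(1,n): print(st[k],P[l==k].mean(0).round(4),P[l==k].max(0).round(3))
E
```

```text
plate [ 302  187   73   52 2098] [ 497.4 -414.5] [179.3 100.7] 77.23
dark [299 186  10  24 138] [ 531.7 -317. ] [14.3 56.9] 77.3 [ 0.535 -0.317  0.051]
dark [339 195  12  24 152] [ 509.2 -418.7] [15.2 57.7] 77.3 [ 0.51  -0.418  0.05 ]
dark [366 213   8   9  30] [ 485.3 -477.8] [25.   9.5] 31.06 [ 0.482 -0.478  0.051]
knob/post (array([ 489.6, -278.7]), array([76.9, 17. ]), 78.09)
[274 206   6   6  29] [ 0.4986 -0.2466  0.1219] [ 0.504 -0.242  0.13 ]
[299 212   9   8  53] [ 0.4833 -0.3066  0.1091] [ 0.492 -0.298  0.113]
```

>>> send_rows(
  steps=[
    [1, -0.5, 0, 0, 0, 0, 1],
    [1, -0.5, 0, 0, 0, 0, 1],
    [1, -0.5, 0, 0, 0, 0, 1],
    [1, -0.5, 0, 0, 0, 0, 1],
    [1, -0.5, 0, 0, 0, 0, 1],
    [1, -0.5, 0, 0, 0, 0, 1],
    [1, -0.5, 0, 0, 0, 0, 1],
    [1, -0.5, 0, 0, 0, 0, 1],
    [1, -0.5, 0, 0, 0, 0, 1],
    [1, -0.5, 0, 0, 0, 0, 1],
    [0, 0, 0, 0, 0, 0, 1],
    [0, 0, 0, 0, 0, 0, 1],
  ],
)

```text
t: 1.1
eef_pos: [0.3658, -0.4224, 0.3023]
tcp_rot: [-180.0, 0.0, 14.3]
force: [0.3, -0.7, -0.1]
opening: 1.001
finger_force: 0.0
```

```bash
python3 - <<'E'
from h import *
c=np.array([.4888,-.0923]);a=np.radians(16.6);X=np.array([np.cos(a),np.sin(a)]);Y=np.array([-X[1],X[0]])
for n in("top","scene"):
    i=dict(np.load(n+"0.npz"));P=cloud(i);ok=(i["depth"]>0)&(P[...,2]>.06)&(P[...,2]<.3)
    q=P[ok];u=(q[:,:2]-c)@X;v=(q[:,:2]-c)@Y
    print(n)
    for u0 in np.arange(-.2,.2,.02):
        s=(u>=u0)&(u<u0+.02)&(abs(v)<.3)
        w=v[s&(v>0)]; 
        if len(w)>8: k=np.argsort(w)[:5]; print(round(u0,2),len(w),np.sort(w)[[0,5]].round(3))
E
```

```text
top
-0.18 22 [0.279 0.288]
-0.16 93 [0.234 0.239]
-0.14 89 [0.218 0.22 ]
-0.12 68 [0.211 0.213]
-0.1 68 [0.211 0.213]
-0.08 73 [0.215 0.217]
-0.06 64 [0.223 0.226]
-0.04 131 [0.231 0.234]
-0.02 208 [0.148 0.151]
-0.0 440 [0.129 0.13 ]
0.02 610 [0.111 0.113]
0.04 760 [0.094 0.095]
0.06 883 [0.076 0.078]
0.08 915 [0.056 0.059]
0.1 717 [0.052 0.056]
0.12 493 [0.072 0.076]
0.14 310 [0.095 0.099]
0.16 122 [0.119 0.124]
scene
-0.18 68 [0.283 0.286]
-0.16 238 [0.237 0.24 ]
-0.14 122 [0.219 0.223]
-0.12 106 [0.213 0.215]
-0.1 94 [0.213 0.216]
-0.08 100 [0.216 0.22 ]
-0.06 96 [0.223 0.227]
-0.04 86 [0.234 0.237]
-0.02 241 [0.148 0.16 ]
-0.0 994 [0.133 0.141]
0.02 1091 [0.117 0.123]
0.04 1188 [0.099 0.107]
0.06 1210 [0.081 0.091]
0.08 625 [0.067 0.073]
0.1 605 [0.058 0.066]
0.12 494 [0.076 0.081]
0.14 270 [0.101 0.109]
0.16 118 [0.121 0.129]
0.18 16 [0.139 0.145]
```

```bash
python3 - <<'E'
from h import *
from cell import bot
i=bot.get_image("wrist");np.savez("w1.npz",**i);cv2.imwrite("pics/w1.png",i["pixels"][...,::-1])
print(i["fx"],i["cx"],i["cy"],i["mount"].round(3).tolist(),bot.state()["tcp_rot"])
E
```

```text
297.3186396354542 254.5591374265005 192.74280895049733 [[-0.0, -0.966, -0.26, 0.071], [1.0, -0.0, 0.001, 0.001], [-0.001, -0.26, 0.966, -0.082], [0.0, 0.0, 0.0, 1.0]] [-1.79979640e+02  3.78662126e-02  1.42051414e+01]
```

View pics/w1.png

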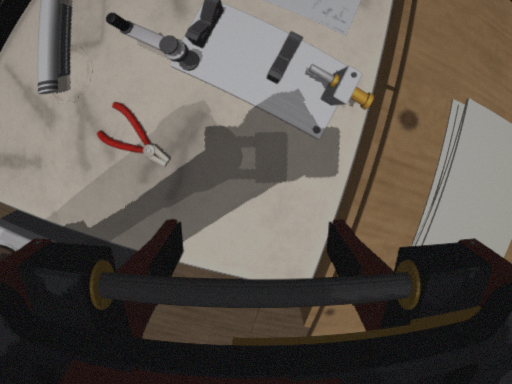

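The wrist view shows the fixture at upper middle with the pin at (320,73), the cutters at (135,135), and the barrel's near end at (50,85). The V-block spacing of 104 mm, the post and the knob all match the given geometry. I'll grasp 15 mm toward the robot from the barrel's centre, to keep the gripper body off the station.

>>> send_rows(
  steps=[
    [0.62, -0.963, 0, 0, 0, 0, 1],
    [0.62, -0.963, 0, 0, 0, 0, 1],
    [0.62, -0.963, 0, 0, 0, 0, 1],
    [0.62, -0.963, 0, 0, 0, 0, 1],
    [0.62, -0.963, 0, 0, 0, 0, 1],
    [0.62, -0.963, 0, 0, 0, 0, 1],
    [0.62, -0.963, 0, 0, 0, 0, 1],
    [0.62, -0.963, 0, 0, 0, 0, 1],
    [0.62, -0.963, 0, 0, 0, 0, 1],
    [0.62, -0.963, 0, 0, 0, 0, 1],
    [0.62, -0.963, 0, 0, 0, 0, 1],
    [0.62, -0.963, 0, 0, 0, 0, 1],
    [0, 0, 0, 0, 0, -0.46, 1],
    [0, 0, 0, 0, 0, 0, 1],
    [0, 0, 0, 0, 0, 0, 1],
  ],
)

```text
t: 2.4
eef_pos: [0.474, -0.0998, 0.3025]
tcp_rot: [180.0, 0.0, 16.3]
force: [0.3, -0.4, -0.0]
opening: 1.0
finger_force: 0.0
```

```bash
cat >> h.py <<'E'
from scipy.spatial.transform import Rotation as Rn
def wcloud(i,s):
    d=i["depth"];v,u=np.mgrid[:384,:512];x=(u-i["cx"])/i["fx"];y=(v-i["cy"])/i["fy"];r=np.hypot(x,y)+1e-9
    k=np.tan(r)/r;P=np.stack([x*k*d,y*k*d,d],-1)
    M=i["mount"];P=P@M[:3,:3].T+M[:3,3]
    return P@Rn.from_euler("xyz",s["tcp_rot"],degrees=True).as_matrix().T+s["eef_pos"]
E
python3 - <<'E'
from h import *
from cell import bot
s=bot.state();i=bot.get_image("wrist");P=wcloud(i,s);np.savez("w2.npz",**i)
x,y,z=P[...,0],P[...,1],P[...,2];ok=i["depth"]>0
print(s["eef_pos"],s["tcp_rot"],"desk",np.median(z[ok&(z<.01)&(z>-.02)]))
m=ok&(z>.028)&(z<.06)&(np.hypot(x-.489,y+.092)<.11);n,l,st,_=cv2.connectedComponentsWithStats(m.astype(np.uint8))
k=1+st[1:,4].argmax();print(st[k],*rect(P[l==k]),P[l==k].max(0).round(4))
cv2.imwrite("pics/w2.png",i["pixels"][...,::-1])
E
```

```text
[ 0.47395899 -0.09975835  0.30246459] [1.79973628e+02 3.98364615e-02 1.62754591e+01] desk 0.00036286384107120373
[ 239   92   27  136 3333] [489.1 -93.3] [159.8  30. ] 16.18 [ 0.5689 -0.0581  0.0526]
```

View pics/w2.png

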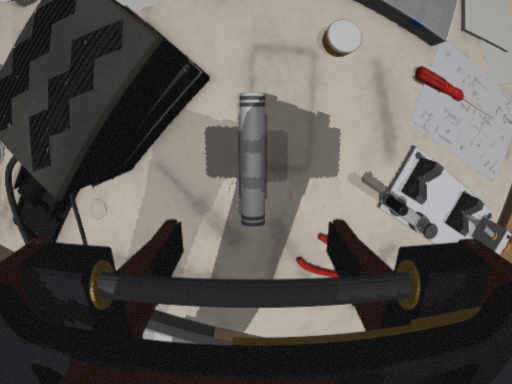

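The wrist view confirms the barrel from (252,93) to (253,225), aligned with the tool and 2 mm to the left. The station's nearest corner is at (210,77). I'm going down now.

>>> send_rows(
  newtons=40,
  steps=[
    [0, -0.08, 1, 0, 0, 0, 1],
    [0, 0, 1, 0, 0, 0, 1],
    [0, 0, 1, 0, 0, 0, 1],
    [0, 0, 1, 0, 0, 0, 1],
    [0, 0, 1, 0, 0, 0, 1],
    [0, 0, 1, 0, 0, 0, 1],
    [0, 0, 1, 0, 0, 0, 1],
    [0, 0, 0.7, 0, 0, 0, 1],
    [0, 0, 0.48, 0, 0, 0, 1],
    [0, 0, 0, 0, 0, 0, 1],
    [0, 0, 0, 0, 0, 0, 1],
  ],
)

```text
t: 3.37
eef_pos: [0.4732, -0.0975, 0.0978]
tcp_rot: [-180.0, 0.1, 16.3]
force: [0.7, -0.2, 0.4]
opening: 0.999
finger_force: 0.0
```

>>> send_rows(
  newtons=40,
  steps=[
    [0, 0, 0, 0, 0, 0, -1],
    [0, 0, 0, 0, 0, 0, -1],
    [0, 0, 0, 0, 0, 0, -1],
    [0, 0, 0, 0, 0, 0, -1],
    [0, 0, 0, 0, 0, 0, -1],
    [0, 0, 0, 0, 0, 0, -1],
    [0, 0, 0, 0, 0, 0, -1],
    [0, 0, 0, 0, 0, 0, -1],
    [0, 0, 0, 0, 0, 0, -1],
    [0, 0, 0, 0, 0, 0, -1],
  ],
)

```text
t: 4.2
eef_pos: [0.474, -0.097, 0.0982]
tcp_rot: [179.9, -0.0, 16.4]
force: [0.5, -3.0, -1.5]
opening: 0.334
finger_force: 40.0
```

>>> send_rows(
  steps=[
    [0, 0, -0.5, 0, 0, 0, -1],
    [0, 0, -1, 0, 0, 0, -1],
    [0, 0, -1, 0, 0, 0, -1],
    [0, 0, -1, 0, 0, 0, -1],
    [0, 0, -1, 0, 0, 0, -1],
    [0, 0, -1, 0, 0, 0, -1],
    [0, 0, -0.5, 0, 0, 0, -1],
    [0, 0, 0, 0, 0, 0, -1],
  ],
)

```text
t: 4.87
eef_pos: [0.4747, -0.0962, 0.2506]
tcp_rot: [179.9, -0.2, 16.4]
force: [0.9, -0.4, -2.9]
opening: 0.332
finger_force: 40.0
```

```bash
python3 - <<'E'
from h import *
from cell import bot
s=bot.state();print(s["eef_pos"],s["tcp_rot"],s["force"],s["opening"])
for f,s in(("w1",dict(eef_pos=[.3658,-.4224,.3023],tcp_rot=[-179.98,.04,14.2])),("w2",dict(eef_pos=[.47396,-.09976,.30246],tcp_rot=[179.97,.04,16.275]))):
    i=dict(np.load(f+".npz"));P=wcloud(i,s);z=P[...,2];ok=i["depth"]>0
    for nm,c in(("V+",(531.7,-317)),("V-",(509.2,-418.7))):
        a=np.radians(77.4);q=P[...,:2]*1000-c;u=q@[np.cos(a),np.sin(a)];v=q@[-np.sin(a),np.cos(a)]
        m=ok&(z>.044)&(z<.0575)&(abs(u)<11)&(abs(v)<34)&(i["pixels"].max(-1)<120)
        print(f,nm,m.sum(),rect(P[m]) if m.sum()>20 else "",z[m].max() if m.any() else "")
    for nm,c,z0,z1 in(("knob",(497.6,-246.5),.115,.132),("post",(483,-306.5),.1,.113)):
        m=ok&(z>z0)&(z<z1)&(np.hypot(P[...,0]-c[0]/1e3,P[...,1]-c[1]/1e3)<.015)
        print(nm,m.sum(),rect(P[m]) if m.any() else "")
    m=ok&(z>.05)&(z<.068);q=P[...,:2]*1000-[520.5,-367.9];u=q@[np.cos(a),np.sin(a)];v=q@[-np.sin(a),np.cos(a)]
    m&=(abs(v)<6)&(u<-62)&(u>-110);print("pin tip fixture x",np.sort(u[m])[::-1][:8].round(1), z[m].max() if m.any() else"")
E
```

```text
[ 0.47474431 -0.09624099  0.25058164] [179.88565602  -0.2073959   16.43904622] [ 0.91808756 -0.41518529 -2.93572109] 0.3323823252580421
w1 V+ 434 (array([ 531.8, -320.5]), array([15.2, 58.2]), 77.38) 0.05735855073899779
w1 V- 535 (array([ 508.4, -421.7]), array([15.5, 58.3]), 77.16) 0.057465154383349815
knob 157 (array([ 499.7, -250.1]), array([11.7, 11.3]), 39.6)
post 295 (array([ 483. , -309.3]), array([18. , 18.1]), 84.41)
pin tip fixture x [-84.6 -84.7 -84.8 -84.8 -84.9 -85.1 -85.2 -85.2] 0.06473214802680574
w2 V+ 418 (array([ 532. , -318.6]), array([16.9, 58.1]), 77.4) 0.05749286995002989
w2 V- 300 (array([ 509.2, -419.8]), array([17.7, 57.7]), 78.03) 0.057438700742494436
knob 151 (array([ 499.6, -247.8]), array([11.8, 11.8]), 48.01)
post 206 (array([ 483.4, -308.6]), array([18.4, 18.5]), 30.51)
pin tip fixture x [-83.  -83.1 -83.2 -83.4 -83.5 -83.6 -83.8 -83.8] 0.06485770614940006
```

>>> send_rows(
  steps=[
    [-0.1, 0.5, 0, 0, 0, 0, -1],
    [-0.108, 0.97, 0, 0, 0, 0, -1],
    [-0.108, 0.97, 0, 0, 0, 0, -1],
    [-0.108, 0.97, 0, 0, 0, 0, -1],
    [-0.108, 0.97, 0, 0, 0, 0, -1],
    [-0.108, 0.97, 0, 0, 0, 0, -1],
    [-0.108, 0.97, 0, 0, 0, 0, -1],
    [-0.108, 0.97, 0, 0, 0, 0, -1],
    [-0.108, 0.97, 0, 0, 0, 0, -1],
    [-0.108, 0.97, 0, 0, 0, 0, -1],
    [-0.108, 0.97, 0, 0, 0, 0, -1],
    [-0.1, 0.55, 0, 0, 0, 0, -1],
  ],
)

```text
t: 5.87
eef_pos: [0.5183, -0.3656, 0.2458]
tcp_rot: [-179.9, 0.1, 16.3]
force: [0.1, -0.5, -4.1]
opening: 0.336
finger_force: 40.0
```

>>> send_rows(
  steps=[
    [0, 0, 0, 0, 0, -0.5, -1],
    [0, 0, 0, 0, 0, -0.9, -1],
    [0, 0, 0, 0, 0, -0.9, -1],
    [0, 0, 0, 0, 0, -0.9, -1],
    [0, 0, 0, 0, 0, -0.9, -1],
    [0, 0, 0, 0, 0, -0.9, -1],
    [0, 0, 0, 0, 0, -0.9, -1],
    [0, 0, 0, 0, 0, -0.9, -1],
    [0, 0, 0, 0, 0, -0.9, -1],
    [0, 0, 0, 0, 0, -0.9, -1],
    [0, 0, 0, 0, 0, -0.9, -1],
    [0, 0, 0, 0, 0, -0.9, -1],
    [0, 0, 0, 0, 0, -0.9, -1],
    [0, 0, 0, 0, 0, -0.9, -1],
    [0, 0, 0, 0, 0, 0, -1],
    [0, 0, 0, 0, 0, 0, -1],
    [0, 0, 0, 0, 0, 0, -1],
  ],
)

```text
t: 7.28
eef_pos: [0.5189, -0.3627, 0.2474]
tcp_rot: [-179.9, -0.0, 77.3]
force: [0.6, 0.0, -3.3]
opening: 0.329
finger_force: 40.0
```

```bash
python3 - <<'E'
from h import *
from cell import bot
s=bot.state();i=bot.get_image("wrist");P=wcloud(i,s);np.savez("w3.npz",**i)
cv2.imwrite("pics/w3.png",i["pixels"][...,::-1])
print({k:np.round(s[k],4).tolist() for k in("eef_pos","tcp_rot","force")})
z=P[...,2];ok=i["depth"]>0;a=np.radians(77.35);q=P[...,:2]*1000-[520.5,-368.8];u=q@[np.cos(a),np.sin(a)];v=q@[-np.sin(a),np.cos(a)]
for x in(-52,52):
    m=ok&(z>.044)&(z<.0575)&(abs(u-x)<12)&(abs(v)<34)
    if m.sum()>20: print(x,m.sum(),"uv range",u[m].min(),u[m].max(),v[m].min(),v[m].max())
m=ok&(z>.13)&(abs(v)<30)&(abs(u)<140)&(i["pixels"].ptp(-1)<40 if hasattr(i["pixels"],"ptp") else True)
m&=(z<.235)
print("barrel",m.sum(),rect(P[m]),u[m].min(),u[m].max(),z[m].max())
E
```

```text
{'eef_pos': [0.5189, -0.3627, 0.2474], 'tcp_rot': [-179.944, -0.0337, 77.3098], 'force': [0.5535, 0.047, -3.2854]}
52 77 uv range 42.81858886283408 58.68051890850786 -29.354836387759946 -25.26197502649697
barrel 16836 (array([ 522.8, -345.9]), array([154.5,  51.1]), 77.11) -54.50675534958629 100.07727538028408 0.23492849164283078
```

View pics/w3.png

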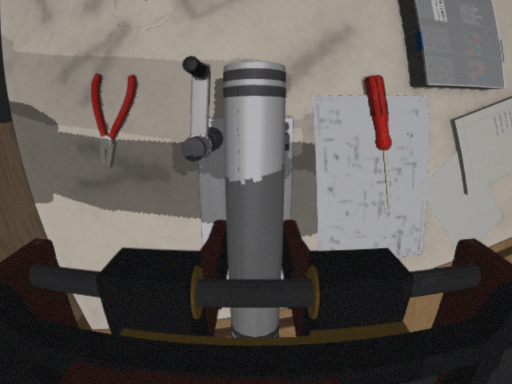

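The wrist view shows the barrel held over the fixture, its far end at (255,65), with the strap knob at (193,68) clear to the left. I'll shift 3 mm sideways and go down to just above the seat.

>>> send_rows(
  steps=[
    [0, 0.12, 0, 0, 0, 0, -1],
    [0, 0, 0.5, 0, 0, 0, -1],
    [0, 0, 1, 0, 0, 0, -1],
    [0, 0, 1, 0, 0, 0, -1],
    [0, 0, 1, 0, 0, 0, -1],
    [0, 0, 0.6, 0, 0, 0, -1],
    [0, 0, 0.4, 0, 0, 0, -1],
    [0, 0, 0.2, 0, 0, 0, -1],
    [0, 0, 0, 0, 0, 0, -1],
    [0, 0, 0, 0, 0, 0, -1],
    [0, 0, 0, 0, 0, 0, -1],
  ],
)

```text
t: 8.25
eef_pos: [0.5228, -0.3641, 0.1318]
tcp_rot: [179.9, 0.0, 77.4]
force: [-0.3, 0.7, -3.0]
opening: 0.336
finger_force: 40.0
```

>>> send_rows(
  steps=[
    [0, -0.03, 0.2, 0, 0, 0, -1],
    [0, 0, 0.1, 0, 0, 0, -1],
    [0, 0, 0.04, 0, 0, 0, -1],
    [0, 0, 0, 0, 0, 0, -1],
    [0, 0, 0, 0, 0, 0, -1],
  ],
)

```text
t: 8.67
eef_pos: [0.5214, -0.3637, 0.1223]
tcp_rot: [180.0, 0.0, 77.4]
force: [-1.2, 0.4, -2.6]
opening: 0.334
finger_force: 40.0
```

>>> send_rows(
  steps=[
    [0, 0, 0.04, 0, 0, 0, -1],
    [0, 0, 0, 0, 0, 0, -1],
    [0, 0, 0, 0, 0, 0, -1],
  ],
)

```text
t: 8.92
eef_pos: [0.5217, -0.3637, 0.1215]
tcp_rot: [179.9, 0.0, 77.4]
force: [1.8, -0.1, -0.2]
opening: 0.334
finger_force: 40.0
```

>>> send_rows(
  steps=[
    [0, 0, 0.02, 0, 0, 0, -1],
    [0, 0, 0, 0, 0, 0, -0.1],
    [0, 0, 0, 0, 0, 0, -0.1],
    [0, 0, 0, 0, 0, 0, -0.1],
    [0, 0, 0, 0, 0, 0, -0.1],
    [0, 0, 0, 0, 0, 0, -0.1],
  ],
)

```text
t: 9.42
eef_pos: [0.5213, -0.3636, 0.1206]
tcp_rot: [-180.0, -0.0, 77.4]
force: [0.0, 0.2, -0.3]
opening: 0.453
finger_force: 0.0
```

```bash
cat >> h.py <<'E'
def fix(P,c=(520.5,-368.8),ang=77.35):
    a=np.radians(ang);q=P[...,:2]*1000-c
    return q@[np.cos(a),np.sin(a)],q@[-np.sin(a),np.cos(a)]
def look(n,s,bot,name=None):
    i=bot.get_image(n)
    if name: cv2.imwrite(f"pics/{name}.png",i["pixels"][...,::-1])
    P=wcloud(i,s) if n=="wrist" else cloud(i)
    return i,P,i["depth"]>0
E
python3 - <<'E'
from h import *
from cell import bot
s=bot.state();print({k:np.round(s[k],4).tolist() for k in("eef_pos","tcp_rot","force","opening","finger_force")})
for n in("wrist","top"):
    i,P,ok=look(n,s,bot);u,v=fix(P);z=P[...,2]
    m=ok&(z>.0665)&(z<.079)&(abs(v)<14)&(u>66)&(u<115)
    if m.sum()>10: print(n,"barrel end part",m.sum(),u[m].max(),"v mid",(v[m].min()+v[m].max())/2,rect(P[m]),"top z",np.percentile(z[m],95))
    m&=(abs(v)<16)
    for x in(-52,52):
        m=ok&(z>.044)&(z<.0565)&(abs(u-x)<12)&(abs(v)<34)&(abs(v)>19)
        if m.sum()>10: print(" V",x,m.sum(),u[m].min(),u[m].max(),v[m].min(),v[m].max())
E
```

```text
{'eef_pos': [0.5213, -0.3636, 0.1206], 'tcp_rot': [-179.9899, -0.0008, 77.442], 'force': [0.0167, 0.1706, -0.2873], 'opening': 0.4525, 'finger_force': 0.0}
wrist barrel end part 4021 99.61443117597521 v mid -0.44694860784738033 (array([ 539.1, -288.1]), array([33.6, 25.8]), 77.32) top z 0.07358245055973628
 V -52 735 -60.86991939689699 -44.17035367793916 -29.407307673182792 28.99419035725268
 V 52 1026 42.83778416245783 58.64367556021356 -29.3483908034401 28.497826357280804
top barrel end part 142 101.13005961259435 v mid 0.15447549072565447 (array([ 538.6, -287.2]), array([35.2, 24.8]), 77.93) top z 0.07425083377172748
 V 52 47 44.3730023667312 59.81478942137425 -28.79280494166984 28.656831249518678
```

The barrel is seated, with its top at 73.6 mm and centred sideways within 0.5 mm. I'll regrip it lightly and slide toward the plunger, which vision puts about 22 mm away.

>>> send_rows(
  newtons=8,
  steps=[
    [0, 0.03, 0, 0, 0, 0, -0.1],
    [0, 0, 0, 0, 0, 0, -1],
    [0, 0, 0, 0, 0, 0, -1],
    [0, 0, 0, 0, 0, 0, -1],
    [0, 0, 0, 0, 0, 0, -1],
    [0, 0, 0, 0, 0, 0, -1],
    [0, 0, 0, 0, 0, 0, -1],
  ],
)

```text
t: 10.1
eef_pos: [0.5219, -0.3637, 0.1206]
tcp_rot: [-180.0, -0.0, 77.4]
force: [-0.9, 1.7, 1.5]
opening: 0.338
finger_force: 8.0
```

>>> send_rows(
  steps=[
    [-0.1, 0, 0, 0, 0, 0, -1],
    [-0.1, 0, 0, 0, 0, 0, -1],
    [-0.1, 0, 0, 0, 0, 0, -1],
    [-0.1, 0, 0, 0, 0, 0, -1],
    [0, 0, 0, 0, 0, 0, -1],
    [0, 0, 0, 0, 0, 0, -1],
  ],
)

```text
t: 10.6
eef_pos: [0.5196, -0.374, 0.1206]
tcp_rot: [-180.0, 0.0, 77.4]
force: [-1.5, 2.5, 2.6]
opening: 0.338
finger_force: 8.0
```

>>> send_rows(
  steps=[
    [-0.08, 0, 0, 0, 0, 0, -1],
    [-0.08, 0, 0, 0, 0, 0, -1],
    [-0.06, 0, 0, 0, 0, 0, -1],
    [0, 0, 0, 0, 0, 0, -1],
    [0, 0, 0, 0, 0, 0, -1],
  ],
)

```text
t: 11.02
eef_pos: [0.5185, -0.3789, 0.1206]
tcp_rot: [-180.0, 0.0, 77.4]
force: [-2.3, 3.2, 2.5]
opening: 0.34
finger_force: 8.0
```

```bash
cat > m.py <<'E'
from h import *
from cell import bot
F=[bot.state()["force"]]
s=bot.state()
i,P,ok=look("wrist",s,bot);u,v=fix(P);z=P[...,2]
m=ok&(z>.0665)&(z<.079)&(abs(v)<14)&(u>55)&(u<115)
h=[u[m&(abs(v-k)<1)].max() for k in(-6,-3,0,3,6)]
w=ok&(z>.044)&(z<.0565)&(abs(u-52)<12)&(abs(v)<34)&(abs(v)>19)
k=np.radians(77.35)
print("end u",np.median(h).round(2),"V+ mid",((u[w].min()+u[w].max())/2).round(2),"x",(np.median(h)-80-(u[w].min()+u[w].max())/2+52).round(2),"topz",np.percentile(z[m],95).round(4),
 "vmid",((v[m].min()+v[m].max())/2).round(2),"F",np.round(s["force"],2),"Fx",round(s["force"][0]*np.cos(k)+s["force"][1]*np.sin(k),2),"tcp u",fix(np.array(s["eef_pos"]))[0].round(2),s["opening"])
E
python3 m.py;python3 m.py
```

```text
end u 83.86 V+ mid 50.59 x 5.27 topz 0.0737 vmid -0.46 F [-2.29  3.2   2.5 ] Fx 2.62 tcp u -10.31 0.3402060341518126
end u 83.78 V+ mid 50.65 x 5.13 topz 0.0736 vmid -0.67 F [-2.61  4.27  2.78] Fx 3.59 tcp u -10.33 0.3362518180662495
```

>>> send_rows(
  steps=[
    [-0.04, 0, 0, 0, 0, 0, -1],
    [-0.04, 0, 0, 0, 0, 0, -1],
    [-0.04, 0, 0, 0, 0, 0, -1],
    [0, 0, 0, 0, 0, 0, -1],
    [0, 0, 0, 0, 0, 0, -1],
  ],
)

```text
t: 11.53
eef_pos: [0.518, -0.3815, 0.1206]
tcp_rot: [-180.0, -0.0, 77.5]
force: [-2.5, 4.5, 2.7]
opening: 0.336
finger_force: 8.0
```

```bash
python3 m.py;python3 m.py;python3 m.py
```

```text
end u 81.2 V+ mid 50.5 x 2.7 topz 0.0737 vmid -0.22 F [-2.45  4.52  2.68] Fx 3.87 tcp u -12.94 0.3358783001881469
end u 81.13 V+ mid 50.49 x 2.64 topz 0.0736 vmid -0.45 F [-2.88  3.57  3.69] Fx 2.85 tcp u -12.94 0.3372694265090065
end u 81.12 V+ mid 50.46 x 2.66 topz 0.0737 vmid -0.22 F [-2.9   4.36  3.4 ] Fx 3.61 tcp u -12.95 0.3400134487759258
```

>>> send_rows(
  steps=[
    [-0.04, 0, 0, 0, 0, 0, -1],
    [-0.04, 0, 0, 0, 0, 0, -1],
    [0, 0, 0, 0, 0, 0, -1],
    [0, 0, 0, 0, 0, 0, -1],
  ],
)

```text
t: 12.02
eef_pos: [0.5175, -0.3834, 0.1206]
tcp_rot: [-180.0, -0.0, 77.5]
force: [-3.1, 3.5, 3.5]
opening: 0.339
finger_force: 8.0
```

```bash
python3 m.py;python3 m.py;python3 m.py
```

```text
end u 79.23 V+ mid 50.51 x 0.72 topz 0.0737 vmid -0.65 F [-3.12  3.53  3.55] Fx 2.76 tcp u -14.93 0.338901534479331
end u 79.11 V+ mid 50.48 x 0.63 topz 0.0736 vmid -0.19 F [-3.03  4.74  3.86] Fx 3.97 tcp u -14.94 0.3389724339451946
end u 79.13 V+ mid 50.49 x 0.63 topz 0.0737 vmid -0.18 F [-2.85  4.58  3.12] Fx 3.84 tcp u -14.93 0.3411645292678415
```

>>> send_rows(
  steps=[
    [-0.04, 0, 0, 0, 0, 0, -1],
    [0, 0, 0, 0, 0, 0, -1],
    [0, 0, 0, 0, 0, 0, -1],
  ],
)

```text
t: 12.42
eef_pos: [0.5173, -0.3843, 0.1206]
tcp_rot: [-180.0, -0.0, 77.5]
force: [-3.4, 5.3, 2.7]
opening: 0.34
finger_force: 8.0
```

```bash
python3 m.py;python3 m.py;python3 m.py
```

```text
end u 78.22 V+ mid 50.55 x -0.34 topz 0.0737 vmid -0.43 F [-3.45  5.27  2.7 ] Fx 4.39 tcp u -15.86 0.3399021309763262
end u 78.33 V+ mid 50.52 x -0.19 topz 0.0737 vmid -0.63 F [-2.79  4.83  2.61] Fx 4.11 tcp u -15.88 0.33881673791616373
end u 78.28 V+ mid 50.5 x -0.22 topz 0.0737 vmid -0.41 F [-3.62  4.32  2.97] Fx 3.43 tcp u -15.85 0.3354277558039399
```

>>> send_rows(
  steps=[
    [-0.04, 0, 0, 0, 0, 0, -1],
    [0, 0, 0, 0, 0, 0, -1],
    [0, 0, 0, 0, 0, 0, -1],
  ],
)

```text
t: 12.82
eef_pos: [0.5171, -0.3853, 0.1206]
tcp_rot: [-180.0, -0.0, 77.5]
force: [-3.2, 3.6, 4.2]
opening: 0.339
finger_force: 8.0
```

```bash
python3 m.py;python3 m.py;python3 m.py
```

```text
end u 77.2 V+ mid 50.4 x -1.2 topz 0.0737 vmid -0.2 F [-3.17  3.65  4.24] Fx 2.87 tcp u -16.87 0.33922697607811364
end u 77.26 V+ mid 50.41 x -1.16 topz 0.0738 vmid -0.22 F [-2.51  3.38  4.29] Fx 2.75 tcp u -16.85 0.33869437052779433
end u 77.22 V+ mid 50.46 x -1.24 topz 0.0737 vmid -0.22 F [-2.3   4.39  2.71] Fx 3.78 tcp u -16.84 0.3354622385408551
```

>>> send_rows(
  steps=[
    [-0.04, 0, 0, 0, 0, 0, -1],
    [0, 0, 0, 0, 0, 0, -1],
    [0, 0, 0, 0, 0, 0, -1],
  ],
)

```text
t: 13.22
eef_pos: [0.5169, -0.3862, 0.1206]
tcp_rot: [-180.0, -0.0, 77.5]
force: [-3.2, 4.8, 2.8]
opening: 0.339
finger_force: 8.0
```

```bash
python3 m.py;python3 m.py;python3 m.py
```

```text
end u 76.31 V+ mid 50.49 x -2.18 topz 0.0738 vmid -0.43 F [-3.23  4.84  2.85] Fx 4.01 tcp u -17.79 0.33890644847519424
end u 76.42 V+ mid 50.48 x -2.06 topz 0.0737 vmid 0.02 F [-3.05  5.26  3.18] Fx 4.46 tcp u -17.79 0.3368931842516892
end u 76.37 V+ mid 50.5 x -2.14 topz 0.0737 vmid -0.18 F [-3.31  5.01  3.19] Fx 4.16 tcp u -17.76 0.33556159997056273
```

>>> send_rows(
  steps=[
    [-0.03, 0, 0, 0, 0, 0, -1],
    [0, 0, 0, 0, 0, 0, -1],
    [0, 0, 0, 0, 0, 0, -1],
  ],
)

```text
t: 13.62
eef_pos: [0.5169, -0.3865, 0.1206]
tcp_rot: [-180.0, -0.1, 77.5]
force: [-2.6, 5.5, 4.4]
opening: 0.338
finger_force: 8.0
```

```bash
python3 m.py;python3 m.py;python3 m.py
```

```text
end u 76.18 V+ mid 50.53 x -2.35 topz 0.0736 vmid -0.17 F [-2.62  5.54  4.44] Fx 4.84 tcp u -18.04 0.3378997000527998
end u 76.14 V+ mid 50.53 x -2.39 topz 0.0737 vmid -0.39 F [-2.9   7.6   3.85] Fx 6.78 tcp u -18.04 0.33297108156499755
end u 76.16 V+ mid 50.58 x -2.42 topz 0.0737 vmid -0.42 F [-3.58  6.48  3.86] Fx 5.54 tcp u -18.02 0.3404509250886882
```

>>> send_rows(
  steps=[
    [-0.03, 0, 0, 0, 0, 0, -1],
    [0, 0, 0, 0, 0, 0, -1],
    [0, 0, 0, 0, 0, 0, -1],
  ],
)

```text
t: 14.02
eef_pos: [0.5168, -0.3869, 0.1206]
tcp_rot: [-180.0, -0.1, 77.5]
force: [-3.8, 7.1, 5.0]
opening: 0.34
finger_force: 8.0
```

```bash
python3 m.py;python3 m.py;python3 m.py
```

```text
end u 75.9 V+ mid 50.36 x -2.46 topz 0.0737 vmid -0.43 F [-3.81  7.07  5.02] Fx 6.07 tcp u -18.44 0.3399648675445608
end u 75.93 V+ mid 50.35 x -2.42 topz 0.0737 vmid -0.14 F [-2.99  6.15  3.99] Fx 5.35 tcp u -18.42 0.3375818264001162
end u 76.03 V+ mid 50.4 x -2.37 topz 0.0738 vmid -0.4 F [-4.1   6.56  4.29] Fx 5.51 tcp u -18.43 0.34103367916407124
```

>>> send_rows(
  newtons=12,
  steps=[
    [0, 0, 0, 0, 0, 0, -1],
    [0, 0, 0, 0, 0, 0, -1],
    [-0.03, 0, 0, 0, 0, 0, -1],
    [0, 0, 0, 0, 0, 0, -1],
    [0, 0, 0, 0, 0, 0, -1],
  ],
)

```text
t: 14.58
eef_pos: [0.5167, -0.3872, 0.1206]
tcp_rot: [-179.9, -0.1, 77.5]
force: [-3.6, 8.1, 4.9]
opening: 0.338
finger_force: 12.0
```

```bash
python3 m.py;python3 m.py;python3 m.py
```

```text
end u 75.59 V+ mid 50.58 x -2.99 topz 0.0737 vmid -0.39 F [-3.62  8.07  4.88] Fx 7.08 tcp u -18.8 0.3383867252158877
end u 75.58 V+ mid 50.53 x -2.95 topz 0.0737 vmid -0.34 F [-2.94  8.01  4.86] Fx 7.17 tcp u -18.84 0.3371135257180935
end u 75.65 V+ mid 50.54 x -2.89 topz 0.0737 vmid -0.16 F [-2.51  7.62  3.82] Fx 6.89 tcp u -18.83 0.3398094073019399
```

>>> send_rows(
  steps=[
    [0, 0, 0, 0, 0, 0, -0.1],
    [0, 0, 0, 0, 0, 0, -0.1],
    [0, 0, 0, 0, 0, 0, -0.1],
    [0, 0, 0, 0, 0, 0, -0.1],
    [0, 0, 0, 0, 0, 0, -0.1],
  ],
)

```text
t: 15.15
eef_pos: [0.5166, -0.3894, 0.1207]
tcp_rot: [180.0, 0.0, 77.4]
force: [0.4, -1.0, 0.1]
opening: 0.448
finger_force: 0.0
```

```bash
python3 m.py;python3 m.py;python3 m.py
```

```text
end u 75.73 V+ mid 50.52 x -2.78 topz 0.0737 vmid -0.24 F [ 0.44 -0.98  0.09] Fx -0.86 tcp u -21.0 0.44830739836028133
end u 75.59 V+ mid 50.68 x -3.08 topz 0.0737 vmid -0.39 F [0.11 1.12 0.86] Fx 1.12 tcp u -20.87 0.4483328072915429
end u 75.73 V+ mid 50.46 x -2.73 topz 0.0738 vmid -0.31 F [-0.55 -0.34  0.77] Fx -0.45 tcp u -20.75 0.45051486652721706
```

The plunger is pressed about 0.7 mm (roughly 2–3 N) and the barrel stayed put when I let go. Next is the strap: lift off and go above the knob.

>>> send_rows(
  newtons=30,
  steps=[
    [0, 0, 0, 0, 0, 0, 0.2],
    [0, 0, 0, 0, 0, 0, 0.2],
    [0, 0, 0, 0, 0, 0, 0.2],
    [0, 0, -0.3, 0, 0, 0, 0.2],
    [0, 0, -1, 0, 0, 0, 0.2],
    [0, 0, -1, 0, 0, 0, 0.2],
    [0, 0, -1, 0, 0, 0, 0.2],
    [0, 0, -1, 0, 0, 0, 0.2],
    [0, 0, -1, 0, 0, 0, 0.2],
    [0, 0, -0.3, 0, 0, 0, 0.2],
    [0, 0, 0, 0, 0, 0, 0.2],
  ],
)

```text
t: 16.22
eef_pos: [0.5174, -0.3893, 0.2636]
tcp_rot: [179.7, 0.1, 77.4]
force: [-0.3, -0.4, -0.1]
opening: 0.6
finger_force: 0.0
```

>>> send_rows(
  steps=[
    [0.9, -0.32, 0, 0, 0, 0.1, 0.2],
    [0.9, -0.32, 0, 0, 0, 0.1, 0.2],
    [0.9, -0.32, 0, 0, 0, 0.1, 0.2],
    [0.9, -0.32, 0, 0, 0, 0.1, 0.2],
    [0.9, -0.32, 0, 0, 0, 0.1, 0.2],
    [0.9, -0.32, 0, 0, 0, 0, 0.2],
    [0, 0, 0, 0, 0, 0, -0.35],
    [0, 0, 0, 0, 0, 0, -0.35],
    [0, 0, 0, 0, 0, 0, -0.35],
    [0, 0, 0, 0, 0, 0, -0.35],
  ],
)

```text
t: 17.05
eef_pos: [0.5018, -0.2476, 0.2599]
tcp_rot: [-180.0, 0.0, 74.9]
force: [-0.0, -0.7, -1.2]
opening: 0.347
finger_force: 0.0
```

```bash
python3 - <<'E'
from h import *
from cell import bot
s=bot.state();print({k:np.round(s[k],4).tolist() for k in("eef_pos","tcp_rot","joints","opening")})
for n in("wrist","top"):
    i,P,ok=look(n,s,bot);z=P[...,2]
    for nm,c,z0,z1 in(("knob",(499,-247.5),.115,.132),("post",(483,-308),.1,.113)):
        m=ok&(z>z0)&(z<z1)&(np.hypot(P[...,0]-c[0]/1e3,P[...,1]-c[1]/1e3)<.015)
        print(n,nm,m.sum(),rect(P[m]) if m.any() else "")
    u,v=fix(P);m=ok&(z>.066)&(z<.079)&(abs(v)<14)&(abs(u)<115)
    if m.any(): print("barrel",rect(P[m]),u[m].min(),u[m].max(),(v[m].min()+v[m].max())/2)
    cv2.imwrite(f"pics/{n}4.png",i["pixels"][...,::-1])
E
```

```text
{'eef_pos': [0.5018, -0.2476, 0.2599], 'tcp_rot': [-179.9518, 0.0111, 74.8531], 'joints': [44.4358, 22.5456, -29.8768, 102.0227, 12.9055, 58.881, -5.4236], 'opening': 0.3469}
wrist knob 226 (array([ 499.5, -248. ]), array([11. , 11.3]), 32.4)
wrist post 357 (array([ 483.2, -308.2]), array([18.4, 17.9]), 27.03)
barrel (array([ 520.5, -366.7]), array([149.4,  18.6]), 71.99) -71.85511523929718 75.98413266008328 -0.18775005952768886
top knob 0 
top post 0 
barrel (array([ 504. , -442.8]), array([78.5, 27.1]), 77.69) -114.99422572137703 -36.48780295625229 -0.20152619994044318
```

View pics/wrist4.png

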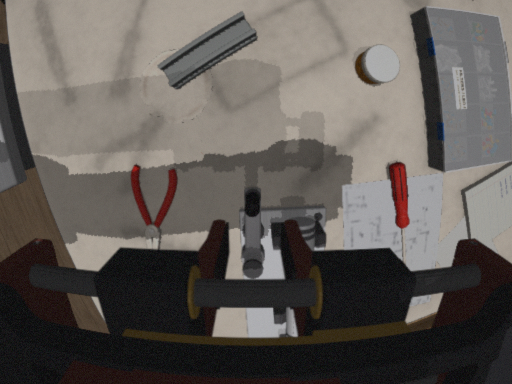

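The wrist view shows the knob at (253,205) between the fingers, nearly centred, with the pivot at (250,265). I'll correct by 2 mm and lower around the knob.

>>> send_rows(
  steps=[
    [-0.04, -0.085, 0, 0, 0, 0, -0.35],
    [0, 0, 0.8, 0, 0, 0, -0.35],
    [0, 0, 0.8, 0, 0, 0, -0.35],
    [0, 0, 0.6, 0, 0, 0, -0.35],
    [0, 0, 0.6, 0, 0, 0, -0.35],
    [0, 0, 0.32, 0, 0, 0, -0.35],
    [0, 0, 0.2, 0, 0, 0, -0.35],
    [0, 0, 0, 0, 0, 0, -0.35],
    [0, 0, 0, 0, 0, 0, -0.62],
    [0, 0, 0, 0, 0, 0, -0.62],
    [0, 0, 0, 0, 0, 0, -0.62],
  ],
)

```text
t: 18.07
eef_pos: [0.5002, -0.2469, 0.1785]
tcp_rot: [179.9, 0.0, 74.9]
force: [0.4, -0.4, -0.9]
opening: 0.193
finger_force: 0.0
```

>>> send_rows(
  steps=[
    [-0.0024, 0.108, 0, 0, 0, 0.5, -0.62],
    [-0.0024, 0.108, 0, 0, 0, 0.5, -0.62],
    [-0.0024, 0.108, 0, 0, 0, 0.5, -0.62],
    [-0.0024, 0.108, 0, 0, 0, 0.5, -0.62],
    [-0.0024, 0.108, 0, 0, 0, 0.5, -0.62],
    [-0.0024, 0.108, 0, 0, 0, 0.5, -0.62],
    [-0.0024, 0.108, 0, 0, 0, 0.5, -0.62],
    [-0.0024, 0.108, 0, 0, 0, 0.5, -0.62],
    [-0.0024, 0.108, 0, 0, 0, 0.5, -0.62],
    [-0.0024, 0.108, 0, 0, 0, 0.5, -0.62],
    [0, 0, 0, 0, 0, 0, -0.62],
  ],
)

```text
t: 18.98
eef_pos: [0.5238, -0.2594, 0.1782]
tcp_rot: [180.0, -0.0, 49.8]
force: [0.7, 1.5, -0.9]
opening: 0.188
finger_force: 0.0
```

>>> send_rows(
  steps=[
    [-0.0024, 0.108, 0, 0, 0, 0.5, -0.62],
    [-0.0024, 0.108, 0, 0, 0, 0.5, -0.62],
    [-0.0024, 0.108, 0, 0, 0, 0.5, -0.62],
    [-0.0024, 0.108, 0, 0, 0, 0.5, -0.62],
    [-0.0024, 0.108, 0, 0, 0, 0.5, -0.62],
    [-0.0024, 0.108, 0, 0, 0, 0.5, -0.62],
    [-0.0024, 0.108, 0, 0, 0, 0.5, -0.62],
    [-0.0024, 0.108, 0, 0, 0, 0.5, -0.62],
    [0, 0, 0, 0, 0, 0, -0.62],
  ],
)

```text
t: 19.73
eef_pos: [0.5376, -0.2758, 0.1781]
tcp_rot: [180.0, -0.0, 29.9]
force: [-0.6, -0.2, 0.2]
opening: 0.191
finger_force: 0.1
```

```bash
cat > k.py <<'E'
from h import *
from cell import bot
s=bot.state();e=np.array(s["eef_pos"])*1e3-[483.2,-308.2,0]
print("tcp r",np.hypot(*e[:2]).round(1),"phi",np.degrees(np.arctan2(e[1],e[0])).round(1),s["tcp_rot"].round(1) if hasattr(s["tcp_rot"],"round") else s["tcp_rot"],"F",np.round(s["force"],1),s["opening"])
for n in("top","scene"):
    i,P,ok=look(n,s,bot);u,v=fix(P);z=P[...,2]
    m=ok&(z>.066)&(z<.079)&(abs(v)<14)&(u>60)&(u<100)
    if m.sum()>10: print(n,"end u",np.percentile(u[m],98).round(2),"vmid",((v[m].min()+v[m].max())/2).round(2),"top z",np.percentile(z[m],95).round(4))
E
python3 k.py
```

```text
tcp r 63.3 phi 30.8 [180.   -0.   29.9] F [-0.6 -0.2  0.2] 0.19083946585943012
```

>>> send_rows(
  steps=[
    [-0.0024, 0.108, 0, 0, 0, 0.5, -0.62],
    [-0.0024, 0.108, 0, 0, 0, 0.5, -0.62],
    [-0.0024, 0.108, 0, 0, 0, 0.5, -0.62],
    [-0.0024, 0.108, 0, 0, 0, 0.5, -0.62],
    [-0.0024, 0.108, 0, 0, 0, 0.5, -0.62],
    [-0.0024, 0.108, 0, 0, 0, 0.5, -0.62],
    [-0.0024, 0.108, 0, 0, 0, 0.5, -0.62],
    [-0.0024, 0.108, 0, 0, 0, 0.5, -0.62],
    [-0.0024, 0.108, 0, 0, 0, 0.5, -0.62],
    [-0.0024, 0.108, 0, 0, 0, 0.5, -0.62],
    [0, 0, 0, 0, 0, 0, -0.62],
  ],
)

```text
t: 20.75
eef_pos: [0.5456, -0.301, 0.178]
tcp_rot: [180.0, -0.0, 5.0]
force: [0.1, -0.1, -1.0]
opening: 0.189
finger_force: 0.2
```

```bash
python3 k.py; python3 - <<'E'
from h import *
from cell import bot
a=bot.get_image("scene");b=bot.get_image("wrist")
c=cv2.resize(a["pixels"][130:220,240:360],(520,390),interpolation=2);d=b["pixels"][140:335,170:430]
cv2.imwrite("pics/s5.png",np.hstack([c,cv2.resize(d,(280,390))[:, :]])[...,::-1])
E
```

```text
tcp r 62.8 phi 6.6 [180.  -0.   5.] F [ 0.1 -0.1 -1. ] 0.18881684008075938
scene end u 78.66 vmid 2.2 top z 0.0779
```

View pics/s5.png

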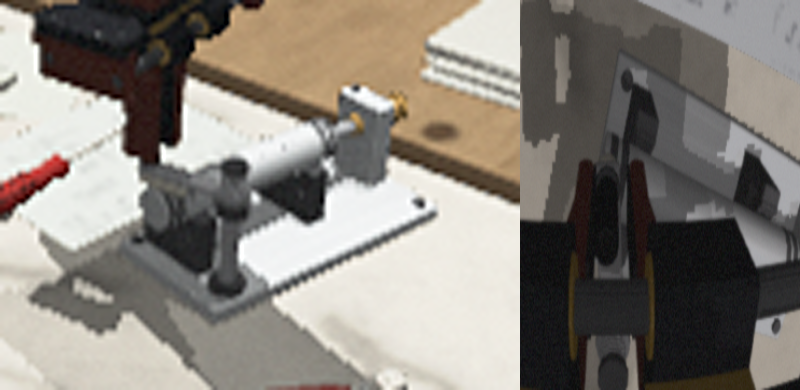

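The strap follows between the fingers and lies over the barrel (left crop, about (190,185)). The barrel still bears on the pin. I'll swing on to the stop.

>>> send_rows(
  steps=[
    [-0.0024, 0.108, 0, 0, 0, 0.5, -0.62],
    [-0.0024, 0.108, 0, 0, 0, 0.5, -0.62],
    [-0.0024, 0.108, 0, 0, 0, 0.5, -0.62],
    [-0.0024, 0.108, 0, 0, 0, 0.5, -0.62],
    [-0.0024, 0.108, 0, 0, 0, 0.5, -0.62],
    [-0.0024, 0.108, 0, 0, 0, 0.5, -0.62],
    [-0.0024, 0.108, 0, 0, 0, 0.5, -0.62],
    [-0.0024, 0.108, 0, 0, 0, 0.5, -0.62],
    [-0.0024, 0.108, 0, 0, 0, 0.5, -0.62],
    [0, 0, 0, 0, 0, 0, -0.62],
  ],
)

```text
t: 21.78
eef_pos: [0.5426, -0.3254, 0.1776]
tcp_rot: [180.0, -0.0, -17.6]
force: [0.3, -0.3, -0.0]
opening: 0.197
finger_force: 0.1
```

>>> send_rows(
  steps=[
    [0, 0.08, 0, 0, 0, 0, -0.62],
    [0, 0, 0, 0, 0, 0, -0.62],
    [0, 0, 0, 0, 0, 0, -0.62],
  ],
)

```text
t: 22.03
eef_pos: [0.5424, -0.3262, 0.1776]
tcp_rot: [-179.9, 0.0, -17.4]
force: [0.9, 5.0, 1.3]
opening: 0.192
finger_force: 2.4
```

>>> send_rows(
  steps=[
    [0, 0.08, 0, 0, 0, 0, -0.62],
    [0, 0, 0, 0, 0, 0, -0.62],
    [0, 0, 0, 0, 0, 0, -0.62],
  ],
)

```text
t: 22.28
eef_pos: [0.5423, -0.3268, 0.1776]
tcp_rot: [-179.8, 0.0, -17.4]
force: [2.4, 8.6, 1.1]
opening: 0.193
finger_force: 4.0
```

>>> send_rows(
  steps=[
    [0, -0.16, 0, 0, 0, 0, -0.3],
    [0, 0, 0, 0, 0, 0, -0.3],
    [0, 0, 0, 0, 0, 0, -0.3],
    [0, 0, -0.4, 0, 0, 0, -0.3],
    [0, 0, -1, 0, 0, 0, -0.3],
    [0, 0, -1, 0, 0, 0, -0.3],
    [0, 0, -1, 0, 0, 0, -0.3],
    [0, 0, -1, 0, 0, 0, -0.3],
    [-1, 0, -1, 0, 0, 0, -0.3],
    [-1, 0, 0, 0, 0, 0, -0.3],
    [-1, 0, 0, 0, 0, 0, -0.3],
    [-1, 0, 0, 0, 0, 0, -0.3],
    [-1, 0, 0, 0, 0, 0, -0.3],
    [-1, 0, 0, 0, 0, 0, -0.3],
    [0, 0, 0, 0, 0, 0, -0.3],
    [0, 0, 0, 0, 0, 0, -0.3],
  ],
)

```text
t: 23.62
eef_pos: [0.3988, -0.2806, 0.3139]
tcp_rot: [179.9, -0.1, -17.7]
force: [-0.5, -0.6, 0.4]
opening: 0.35
finger_force: 0.0
```

```bash
python3 - <<'E'
from h import *
from cell import bot
s=bot.state()
for n in("wrist","top","scene"):
    i,P,ok=look(n,s,bot);z=P[...,2];u,v=fix(P)
    m=ok&(z>.119)&(z<.138)&(np.hypot(u-50,v+12)<25)
    if m.sum()>5:
        c=[(u[m].min()+u[m].max())/2,(v[m].min()+v[m].max())/2]
        k=ok&(z>.103)&(z<.116)&(np.hypot(u-51,v-50)<14);p=[(u[k].min()+u[k].max())/2,(v[k].min()+v[k].max())/2] if k.sum()>5 else [51,50]
        print(n,"knob",np.round(c,1),"pivot",np.round(p,1),"strap",np.arctan2(-(c[1]-p[1]),c[0]-p[0]).round(3),"ztop",z[m].max().round(4))
    m=ok&(z>.066)&(z<.0785)&(abs(v)<14)&(u>62)&(u<100)
    if m.sum()>10: print(n,"end u",np.percentile(u[m],99).round(2),"vmid",((v[m].min()+v[m].max())/2).round(2),"top z",np.percentile(z[m],95).round(4))
    if n=="wrist":
        cv2.imwrite("pics/w6.png",i["pixels"][...,::-1])
        m=ok&(z>.05)&(z<.07)&(abs(v)<6)&(u<-77.5)&(u>-110);print("bright pin pts max u",np.sort(u[m])[-5:].round(1) if m.any() else "")
        m=ok&(z>.066)&(z<.0785)&(abs(v)<5)&(u<-62)&(u>-95);print("barrel -end u",np.percentile(u[m],1).round(1) if m.any() else "")
E
```

```text
wrist knob [ 49.7 -12.2] pivot [50.6 49.8] strap 1.585 ztop 0.1323
wrist end u 75.5 vmid -0.39 top z 0.0737
bright pin pts max u [-89.  -88.9 -88.6 -88.5 -88.1]
barrel -end u -84.0
top knob [ 51.3 -12.3] pivot [54.  48.8] strap 1.615 ztop 0.1321
top end u 76.99 vmid -0.04 top z 0.0745
scene knob [ 53.  -10.8] pivot [53.5 49.8] strap 1.578 ztop 0.1314
scene end u 78.66 vmid 1.03 top z 0.0734
```

View pics/w6.png

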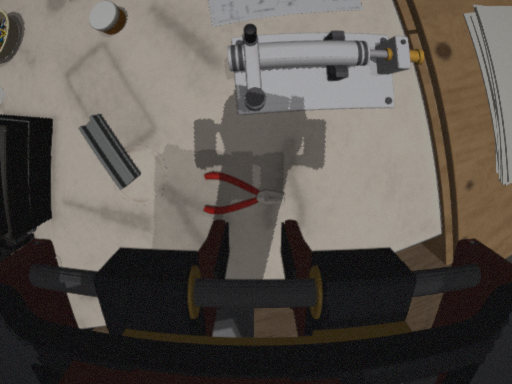

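The wrist view shows the strap across the barrel, with its knob at (250,33) and pivot at (255,98). The barrel's end ring at (363,53) is up against the pin. The strap measures about 1.59 rad, the knob has risen about 4 mm, and the barrel end has stayed where it was. I'm handing in.

```bash
python3 -c "
from cell import bot
print(bot.job_done())"
```

```text
the job is handed in; nothing more can be done
None
```

I handed the job in at about 24 s of the 72 s allowed: the barrel lies in both V-blocks pressing the plunger in by roughly 0.7 mm (about 2–3 N), and the strap is swung to its stop at about 1.59 rad with its roller up on the barrel; the hand-in call gave no verdict.

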